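# Slide a circuit board carrier under the spring clip of a test fixture

### The arm

A 7-joint arm with a two-finger parallel gripper is mounted at the origin on a cart in front of the work surface, level with it; the furniture and walls round the work are solid. World frame = base frame: x ahead of the robot, y to its left, z up, the work surface at z = 0. Lengths are in m, angles in rad, forces in N, time in s.
With the tool pointing down it reaches from about 0.4 to 0.85 m from the base axis. Payload 4.5 kg.
Tool frame: the origin (TCP) lies at the very end of the fingers, on their centre line; the grasp point (between the pads) lies 19 mm behind it; z points along the fingers, y is the line along which they close (so a half turn about z gives the same grasp; the last joint's range is limited). The gripper opens to 88 mm and grips with 3 to 60 N. Pads are 18 mm wide; open, the fingers measure 123 mm over their backs; the gripper's body (75 mm by 187 mm) begins 45 mm behind the grasp point.
Start: joints at [1.146, 0.689, -0.195, 1.565, 0.157, 0.902, -0.215], TCP at [0.277, -0.56, 0.239] pointing down, gripper open.
Joint ranges: [-3.01, 3.01], [-0.46, 2.08], [-1.47, 1.51], [0.13, 2.56], [-1, 4.14], [0.04, 2.09], [-2.66, 2.66]. Speed limits (rad/s): [2.57, 2.57, 3.14, 3.14, 3.14, 3.14, 3.14].

### API

Orientations are given as [roll, pitch, yaw] about the fixed x, y, z axes, in that order (R = Rz(yaw) Ry(pitch) Rx(roll)).
In Python, from cell import robot gives the robot as it stands. Calls block until the motion is done:
- robot.reach(position, orientation): joint-space move of the TCP to a pose.
- robot.move_l(position, ori=None, feed=0.15, until_force=None): straight line of the TCP; ori=None keeps the orientation; feed is the mean speed in m/s. With until_force (N) it stops when the force on the tool has changed by that much, and returns True; else False.
- robot.set_joints(angles): joint-space move.
- robot.set_gripper(opening, strength=None): finger opening in m; strength is the grip in N (None keeps the last); returns when the fingers have stopped.
- robot.hold(seconds).
- robot.ik(position, orientation): joint angles nearest the present ones, or None.
- robot.get_image(name): name is "scene" or "top" or "wrist"; returns a dict with "frame" (400x640x3 uint8, blue, green, red), "depth" (400x640 float32, m along the optical axis (not along the pixel's ray), 0 where there is no reading), "camera_matrix" (3x3 intrinsics, pixels), "camera_from_world" (4x4, takes a point from world to camera coordinates); the wrist camera has in their place "mount" (4x4, takes a point from camera to tool coordinates, whose origin is the TCP and whose axes are the flange's). Camera axes: x right, y down, z forward; pixel columns grow to the right and rows downward; lengths in m; the calibration is good to about 2 mm. A picture is of the moment at which its call begins: read the wrist's pose just before it.
A pose or a line that the arm cannot do raises robot.IKError and nothing moves.
- robot.close_job(): hands the job in; it is judged then, once.
Readings, each from a call of its own:
- robot.read_time(): time.
- robot.read_q(): joint angles.
- robot.read_qvel(): joint speeds.
- robot.read_effort(): joint torques, N m.
- robot.read_tool_pos(): TCP position.
- robot.read_tool_rot(): TCP orientation.
- robot.read_ft_force(): force on the tool from outside, world axes, zero at the start.
- robot.read_ft_torque(): the same for the moment, N m.
- robot.read_gripper_width(): finger opening in m.
- robot.read_gripper_force(): force on a finger pad.
Only numpy, scipy, OpenCV 4.12 (cv2) and the standard library are available. Lean on these libraries where they do the work, as an engineer would, in place of code of your own. Each camera call takes 0.05 s, during which the arm holds its last target. There are 200 camera calls.

### The job

Load the board test fixture: rest one fingertip on the long red thumb bar to hold the spring clip open, and with the other fingertip push the carrier by its yellow upright plate along the bed, beneath the raised jaw, all the way to the stop. Keep the clip open until the carrier is home, then let the clip close on it and move the hand clear. Slide the carrier only: do not pinch or lift it, do not touch its circuit board, and leave the other things on the bench where they are.

Things in the scene. Friction and masses are not known exactly. Their poses are not given: they have to be found in the camera images.
- fixture: test fixture fixed on the bench: steel base with aluminium bed. Origin: underside, on the bed's centre line; +x along the bed to the black stop, z up. Base x -130..100, y -90..56, 4 mm thick. Bed top z 10 between rails (inner faces y +-24.5, tops z 18, x -110..85). Stop face x 85, top z 34. Bearing posts y -43..-31, top z 30, at x -130..-122 and 77..85. Thumb bar on the -y side
- clip (a joint): opening of the spring clip, rad: see-saw lever on a shaft along fixture x at y -37, z 20 mm. 0 = rest (jaw down, bar up), 0.5 = hard limit. Pressing the bar down raises the jaw; above 0.11 it clears the carrier: hold it at 0.2 to 0.4. Springs back when released; about 0.10 when clamped on the carrier. About 6 N at the bar's middle starts it, 9 N holds 0.3
- pad (a point): middle of the top of the red thumb bar, at fixture x -65, y -61; z 30 mm at rest (sloping, outer edge highest), 22 and level at 0.3 rad, 17 at 0.5. The bar runs along fixture x from -121 to -9 and is 38 mm wide (y -81..-44), so a fingertip can slide along it while keeping it pressed; nothing stands above it
- jaw (a point): middle of the underside of the clip's jaw (moves with it): a black bar of 8 mm diameter on the steel arm, along fixture x 50..75, at y +6; its underside is at z 12 mm at rest, so it blocks the carrier, and rises about 4 mm per 0.1 rad
- carrier: loose black carrier flat on the bed between the rails, 106x46x6 mm, about 0.35 kg, with a yellow upright plate (6 thick, 46 wide, top 30 mm above its underside, 40 above the bench) at its -x end. Origin: centre of its underside; x along its length to the stop. At the stop its origin is at fixture x +32; it starts 45 to 65 mm short of that, outside the jaw
- push_plate (a point): on the carrier: middle of the rear (-x) face of the yellow plate, 53 mm behind the carrier's origin and 20 mm above its underside; push here towards fixture +x; ease the fingertip back off it before raising the hand, or it drags the carrier up
- board: small green circuit board fixed on the carrier between plate and tongue, 57 x 40 mm, parts up to 27 mm above the bench; not to be touched. Origin: centre of its underside
- stop (a point): centre of the stop's contact face, 13 mm above the bench
- mouse: bystander: pale computer mouse on its pad, 104x60x35 mm, far right; origin under its centre
- calliper: bystander: digital calliper, 205 mm long, left of the fixture; origin under its centre
- pliers: bystander: small black pliers, 119 mm long, left; origin under its centre
- flux_tin: bystander: round tin, 57 mm across, 21 mm high, right; origin under its centre
- marker: bystander: red marker, 136 mm long, right; origin under its centre
- fuse_box: bystander: small carton, 36x62x24 mm, far left; origin under its centre

How it is judged:
By the outcome, as a careful person would: the job done as asked, in the order asked, and still so for the second after the job is handed in, with the robot touching nothing.
It also fails if it takes over 35 s, if anything falls off the work surface, if the arm or the gripper's body presses on something with over 40 N, if the wrist force passes 120 N, or if a joint passes its speed limit or range.

## Working session

There is one attempt and no reset: what is moved stays moved. The work goes in short steps, each a Python script; the robot and the scene stay as the last script left them, time stands still between calls to the robot, and variables do not carry over. Pictures are saved under pics/ and viewed, at most 10 in all, crops included, and the job is handed in when it is done.

```bash
mkdir -p pics; ls; cat > h.py <<'E'
import numpy as np, cv2
from cell import robot
def save(n,f): cv2.imwrite('pics/'+n+'.png',f)
E
python3 - <<'E'
from h import *
for n in ('top','scene'):
    d=robot.get_image(n); save(n+'0',d['frame']); np.savez(n+'0.npz',**{k:v for k,v in d.items()})
    print(n,d['camera_matrix'].round(1).tolist(),d['camera_from_world'].round(3).tolist())
print(robot.read_time(),robot.read_tool_pos(),robot.read_tool_rot())
E
```

```text
pics
top [[452.1, 0.0, 328.1], [0.0, 452.1, 193.8], [0.0, 0.0, 1.0]] [[0.141, -0.99, -0.001, -0.047], [-0.874, -0.125, -0.469, 0.501], [0.464, 0.067, -0.883, 1.367], [0.0, 0.0, 0.0, 1.0]]
scene [[483.0, 0.0, 319.3], [0.0, 483.0, 203.1], [0.0, 0.0, 1.0]] [[-0.838, -0.545, 0.022, 0.476], [-0.367, 0.533, -0.763, 0.254], [0.404, -0.648, -0.646, 1.368], [0.0, 0.0, 0.0, 1.0]]
0.1 [ 0.27649962 -0.55987696  0.23798203] [-3.13993920e+00  1.06146366e-04  4.58884375e-01]
```

View pics/top0.png

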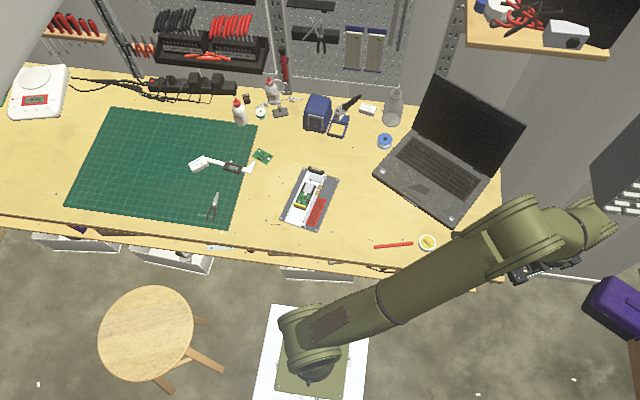

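View pics/scene0.png

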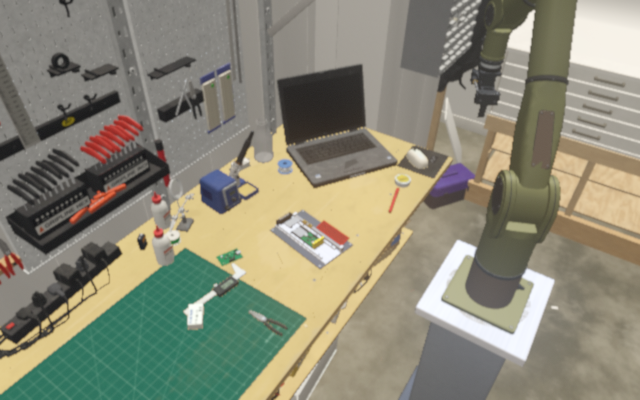

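The top view shows the fixture at about (310,198), with its black stop at (316,170), the red bar at (317,212) and the yellow plate near (299,203). Fixture +x points away from the robot. I'll take a rough fix from the colour masks, then look with the wrist camera.

```bash
cat >> h.py <<'E'
def ray(uv,K,T,z):  # T camera_from_world
    R,t=T[:3,:3],T[:3,3]; c=-R.T@t
    d=(R.T@np.linalg.inv(K)@np.c_[np.atleast_2d(uv),np.ones(len(np.atleast_2d(uv)))].T).T
    return c+d*((z-c[2])/d[:,2])[:,None]
def mask(f,lo,hi): return cv2.inRange(cv2.cvtColor(f,cv2.COLOR_BGR2HSV),lo,hi)
def blob(m):
    n,l,s,c=cv2.connectedComponentsWithStats(m); 
    i=1+np.argmax(s[1:,4]); return (l==i).astype(np.uint8)
def rpy(yaw): return [np.pi,0,yaw]
from scipy.spatial.transform import Rotation as Ro
def wrist(n):
    p=robot.read_tool_pos(); r=robot.read_tool_rot(); d=robot.get_image('wrist')
    W=np.eye(4); W[:3,:3]=Ro.from_euler('xyz',r).as_matrix(); W[:3,3]=p
    T=np.linalg.inv(W@d['mount']); save(n,d['frame']); np.savez(n+'.npz',f=d['frame'],D=d['depth'],K=d['camera_matrix'],T=T)
    return d['frame'],d['depth'],d['camera_matrix'],T
E
python3 - <<'E'
from h import *
d=np.load('top0.npz'); f=d['frame'];K=d['camera_matrix'];T=d['camera_from_world']
r=np.zeros(f.shape[:2],np.uint8); r[160:235,275:345]=255
m=cv2.bitwise_or(mask(f,(0,120,80),(8,255,255)),mask(f,(172,120,80),(180,255,255)))&r
ys,xs=np.where(blob(m)>0); P=ray(np.c_[xs,ys],K,T,0.03)[:,:2]
rc=cv2.minAreaRect((P*1000).astype(np.float32)); print('bar',rc)
c=P.mean(0); u=np.linalg.svd(P-c)[2][0]; u*=np.sign(u[0]); yaw=np.arctan2(u[1],u[0]); print(c,yaw)
n=np.array([-u[1],u[0]]); o=c+0.065*u+0.061*n; print('fixture',o)
tgt=o-0.02*u
# where the wrist camera sits
di=robot.get_image('wrist'); print(di['mount'].round(3).tolist(),di['camera_matrix'].round(0).tolist())
for y in (yaw,yaw+np.pi/2,yaw-np.pi/2,yaw+np.pi):
  q=robot.ik([*tgt,0.2],rpy(y)); print(y,None if q is None else np.round(q,2))
E
```

```text
bar ((479.80078125, 63.350582122802734), (33.482051849365234, 112.92218017578125), 77.09614562988281)
[0.47872057 0.06364407] -0.23499543323716549
fixture [0.55613722 0.107833  ]
[[0.001, -0.956, -0.295, 0.076], [1.0, 0.001, 0.001, -0.001], [-0.001, -0.295, 0.956, -0.146], [0.0, 0.0, 0.0, 1.0]] [[276.0, 0.0, 320.0], [0.0, 276.0, 202.0], [0.0, 0.0, 1.0]]
-0.23499543323716549 [-0.37  0.64  0.13  1.85 -0.13  0.66 -1.97]
1.335800893557731 [-0.09  0.65 -0.34  1.84  0.32  0.71 -0.84]
-1.805791760032062 [ 0.35  0.94 -1.26  1.81  0.98  1.18  1.67]
2.906597220352628 [ 0.16  0.74 -0.77  1.82  0.67  0.86  0.39]
```

```bash
python3 - <<'E'
from h import *
yaw=-0.23; u=np.array([np.cos(yaw),np.sin(yaw)]);n=np.array([-u[1],u[0]]); o=np.array([.556,.108])
p=o-0.06*u-0.02*n
robot.reach([*p,0.17],rpy(yaw+np.pi))
f,D,K,T=wrist('w1'); print(robot.read_time(),robot.read_tool_pos(),robot.read_tool_rot(),robot.read_q().round(2))
for x in (-.11,-.03):
  q=robot.ik([*(o+x*u-.035*n),0.02],rpy(yaw+np.pi)); print(q)
E
```

```text
2.6833 [0.49335354 0.10110126 0.16992623] [-3.14092719e+00  2.20056515e-04  2.90944288e+00] [ 0.15  0.73 -0.73  1.98  0.74  0.72  0.3 ]
[-0.21987466  0.91305795 -0.16666599  2.21319807  1.40546303  0.13349702
 -0.38556577]
[ 0.04236491  0.9688527  -0.47952707  1.98807355  1.04376217  0.4555682
  0.10099502]
```

View pics/w1.png

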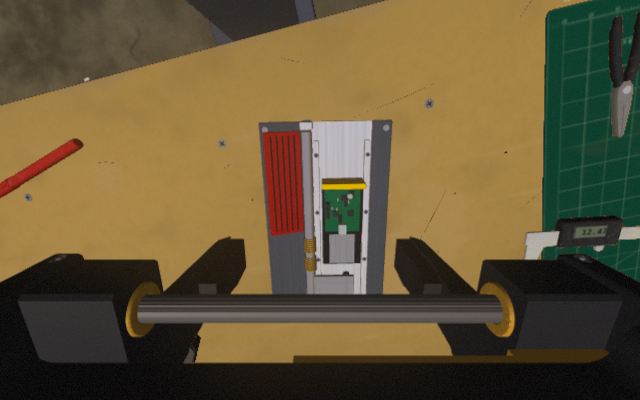

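The wrist view shows the red bar at columns 265–302, rows 132–235. The yellow plate's top edge is at (344,185) and the green board sits below it. Next I'll get exact fixture coordinates.

```bash
python3 - <<'E'
from h import *
d=np.load('w1.npz'); f,K,T,D=d['f'],d['K'],d['T'],d['D']
r=np.zeros(f.shape[:2],np.uint8); r[110:245,255:395]=255
red=blob(cv2.bitwise_or(mask(f,(0,120,50),(8,255,255)),mask(f,(172,120,50),(180,255,255)))&r)
red=cv2.morphologyEx(red,cv2.MORPH_CLOSE,np.ones((5,5)))
yel=blob(mask(f,(22,150,120),(34,255,255))&r)
def pts(m): ys,xs=np.where(m>0); return xs,ys
def world(m):
    xs,ys=pts(m); z=D[ys,xs]; k=z>0
    c=(np.linalg.inv(K)@np.c_[xs,ys,np.ones(len(xs))].T).T*z[:,None]
    return ((c[k]-T[:3,3])@T[:3,:3])
W=world(cv2.erode(red,np.ones((3,3)))); print('bar z depth', np.percentile(W[:,2],[2,50,98]))
Y=world(yel); print('yel z',np.percentile(Y[:,2],[5,50,95]))
P=ray(np.c_[pts(red)],K,T,0.030)[:,:2]
rc=cv2.minAreaRect((P*1000).astype(np.float32)); print(rc)
b=cv2.boxPoints(rc)/1000; e=b[1]-b[0]; e2=b[2]-b[1]; u=e if np.linalg.norm(e)>np.linalg.norm(e2) else e2
u=u/np.linalg.norm(u)*np.sign(u[0]); n=np.array([-u[1],u[0]]); yaw=np.arctan2(u[1],u[0])
c=np.array(rc[0])/1000; o=c+.065*u+.0625*n
print('yaw',yaw,'o',o)
yp=ray(np.c_[pts(yel)],K,T,0.040)[:,:2]-o; print('plate fx',np.percentile(yp@u,[1,50,99]),'fy',np.percentile(yp@n,[1,50,99]), yp.mean(0)@u)
# base rear corners ground check
np.savez('fix.npz',o=o,yaw=yaw)
E
```

```text
bar z depth [0.0241258  0.02979037 0.03504635]
yel z [0.01858715 0.0396917  0.04080303]
((478.33148193359375, 65.49653625488281), (37.827850341796875, 113.29232025146484), 77.78263854980469)
yaw -0.21323323 o [0.55508566 0.11282566]
plate fx [-0.0690828  -0.06602165 -0.06295834] fy [-0.02194014 -0.00034636  0.02224447] -0.0659561112495949
```

```bash
cat >> h.py <<'E'
import os
if os.path.exists('fix.npz'):
    _=np.load('fix.npz'); o,yaw=_['o'],float(_['yaw']); u=np.array([np.cos(yaw),np.sin(yaw)]); n=np.array([-u[1],u[0]])
def F(x,y,z): return [*(o+x*u+y*n),z]
def st(s):
    p=robot.read_tool_pos(); f=robot.read_ft_force()
    print(s,'t%.2f'%robot.read_time(),'fx %.4f fy %.4f z %.4f'%((p[:2]-o)@u,(p[:2]-o)@n,p[2]),'F',np.round([f[:2]@u,f[:2]@n,f[2]],1))
E
python3 - <<'E'
from h import *
robot.set_gripper(0.0545)
robot.reach(F(-.091,-.035,.075),rpy(yaw+np.pi)); st('above'); print(robot.read_gripper_width())
print(robot.move_l(F(-.091,-.035,.026),feed=.03,until_force=3)); st('contact')
wrist('w2')
E
```

```text
above t3.82 fx -0.0906 fy -0.0344 z 0.0752 F [-0.2  0.6 -0.2]
0.05450273436184072
True
contact t5.11 fx -0.0910 fy -0.0354 z 0.0314 F [-0.6  1.   4.6]
```

View pics/w2.png

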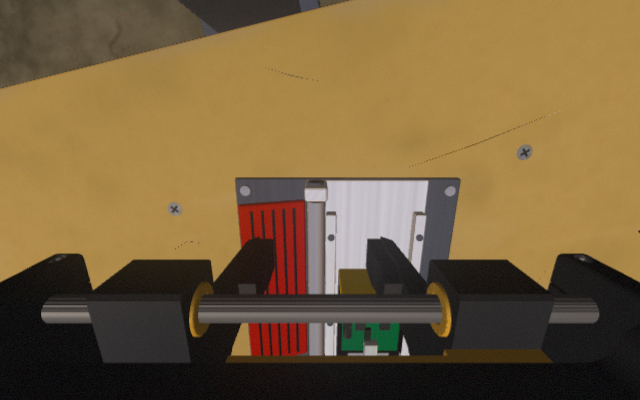

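The left finger is on the red bar (about col 258) and the right finger is behind the yellow plate (about col 375). I'll press to 22 mm and check the force, then push.

```bash
python3 - <<'E'
from h import *
robot.move_l(F(-.091,-.035,.0225),feed=.02); robot.hold(.15); st('pressed')
d=wrist('w3')
print(robot.move_l(F(-.068,-.035,.0225),feed=.03,until_force=2.5)); st('touch')
E
```

```text
pressed t5.90 fx -0.0909 fy -0.0371 z 0.0227 F [ 0.2 -2.9  5.7]
True
touch t6.18 fx -0.0909 fy -0.0372 z 0.0227 F [-0.4 -0.1  6.3]
```

View pics/w3.png

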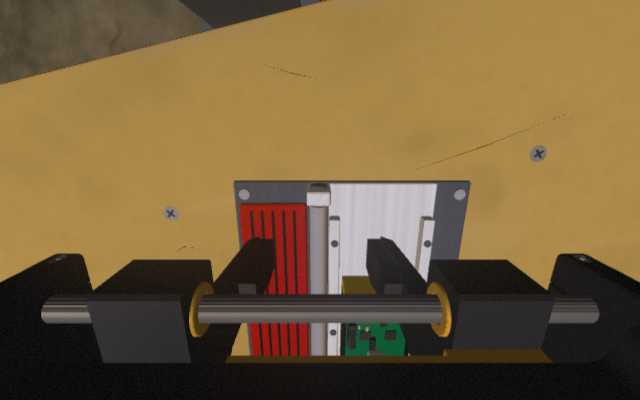

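```bash
python3 - <<'E'
from h import *
d=np.load('w3.npz'); f,K,T,D=d['f'],d['K'],d['T'],d['D']
m=cv2.bitwise_or(mask(f,(0,120,50),(8,255,255)),mask(f,(172,120,50),(180,255,255))); m[:200]=0;m[240:]=0;m[:,:236]=0;m[:,312:]=0
ys,xs=np.where(m>0); z=D[ys,xs]
c=(np.linalg.inv(K)@np.c_[xs,ys,np.ones(len(xs))].T).T*z[:,None]; W=(c-T[:3,3])@T[:3,:3]
k=(z>0)&(W[:,2]<.04)&(W[:,2]>.01); y=(W[k,:2]-o)@n; p=np.polyfit(y,W[k,2],1); print('slope',p,'mid z',np.polyval(p,-.061),k.sum())
print(robot.move_l(F(-.060,-.035,.0222),feed=.04,until_force=12)); robot.hold(.1); st('mid')
d=wrist('w4')
E
```

```text
slope [-0.01965632  0.02112147] mid z 0.02232050512753833 2220
True
mid t6.85 fx -0.0736 fy -0.0363 z 0.0225 F [0.8 0.7 6.6]
```

View pics/w4.png

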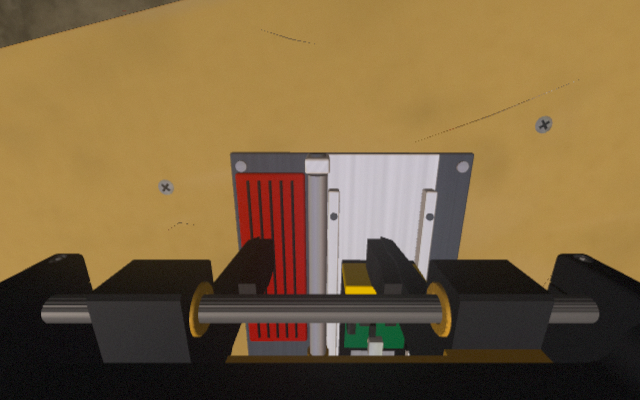

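The clip is open at about 0.28 rad (mid-bar z is 22.3 mm, slope 0.02). The yellow plate at (357,277) is just ahead of the right finger, so I'll carry on slowly.

```bash
python3 - <<'E'
from h import *
print(robot.move_l(F(-.040,-.035,.0222),feed=.025,until_force=18)); st('a')
print(robot.move_l(F(-.020,-.035,.0222),feed=.012,until_force=12)); st('b'); robot.hold(.1); st('b2')
wrist('w5')
E
```

```text
False
a t8.43 fx -0.0472 fy -0.0360 z 0.0222 F [-14.3  -1.7  15.2]
False
b t10.24 fx -0.0311 fy -0.0361 z 0.0222 F [-22.6  -3.7  20.8]
b2 t10.34 fx -0.0311 fy -0.0361 z 0.0222 F [-22.7  -3.7  21.2]
```

View pics/w5.png

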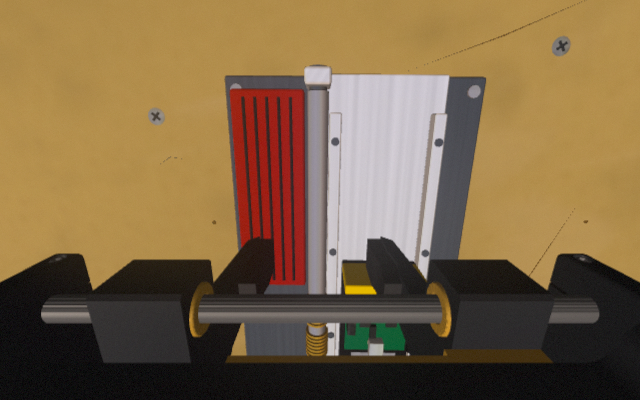

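```bash
python3 - <<'E'
from h import *
for w in ('w4','w5'):
  d=np.load(w+'.npz'); f,K,T,D=d['f'],d['K'],d['T'],d['D']
  m=mask(f,(20,120,90),(34,255,255)); m[:255]=0;m[298:]=0;m[:,:335]=0;m[:,410:]=0
  ys,xs=np.where(m>0); z=D[ys,xs]
  c=(np.linalg.inv(K)@np.c_[xs,ys,np.ones(len(xs))].T).T*z[:,None]; W=(c-T[:3,3])@T[:3,:3]
  k=z>0; x=(W[k,:2]-o)@u; zz=W[k,2]; t=zz>.037
  print(w,'top z',np.median(zz[t]),zz.max(),'x',np.percentile(x[t],[2,50,98]),'rear',np.median(x[(zz<.035)&(zz>.015)]), t.sum())
  m=cv2.bitwise_or(mask(f,(0,120,50),(8,255,255)),mask(f,(172,120,50),(180,255,255))); m[236:]=0;m[:,:220]=0;m[:,312:]=0
  ys,xs=np.where(m>0); z=D[ys,xs]; c=(np.linalg.inv(K)@np.c_[xs,ys,np.ones(len(xs))].T).T*z[:,None]; W=(c-T[:3,3])@T[:3,:3]
  k=(z>0)&(W[:,2]<.04)&(W[:,2]>.01); y=(W[k,:2]-o)@n; p=np.polyfit(y,W[k,2],1); print('slope',p[0],'mid z',np.polyval(p,-.061))
E
```

```text
w4 top z 0.03986317480565351 0.09993943092738874 x [-0.10037954 -0.0618284  -0.0586773 ] rear -0.06324722915250175 300
slope -0.015138016841362427 mid z 0.022252325378974303
w5 top z 0.039835967501738706 0.1000049632332406 x [-0.05640759 -0.01968027 -0.01647098] rear -0.02123137344327123 312
slope -0.0060205007983206655 mid z 0.0220459769981582
```

The plate's rear face is at fixture x −21.2 mm, which matches home (−21), and the clip is still open at about 0.29 rad. I'll nudge it to confirm the stop, then ease back, release and clear.

```bash
python3 - <<'E'
from h import *
print(robot.move_l(F(-.014,-.035,.0222),feed=.012,until_force=10)); robot.hold(.1); st('nudge')
robot.move_l(F(-.031,-.035,.0222),feed=.04)
robot.move_l(F(-.046,-.035,.0222),feed=.04); robot.hold(.15); st('back')
robot.move_l(F(-.046,-.035,.05),feed=.04); st('up')
robot.move_l(F(-.06,-.035,.17),feed=.12); robot.hold(.2); st('clear')
f,D,K,T=wrist('w6')
r=np.zeros(f.shape[:2],np.uint8); r[100:300,255:395]=255
y=blob(mask(f,(22,150,120),(34,255,255))&r); ys,xs=np.where(y>0)
p=ray(np.c_[xs,ys],K,T,.04)[:,:2]-o; print('plate x',np.percentile(p@u,[1,50,99]),np.percentile(p@n,[1,99]))
red=cv2.bitwise_or(mask(f,(0,120,50),(8,255,255)),mask(f,(172,120,50),(180,255,255)))&r
ys,xs=np.where(cv2.erode(red,np.ones((3,3)))>0); z=D[ys,xs]; c=(np.linalg.inv(K)@np.c_[xs,ys,np.ones(len(xs))].T).T*z[:,None]; W=(c-T[:3,3])@T[:3,:3]
k=(W[:,2]>.01)&(W[:,2]<.045); pp=np.polyfit((W[k,:2]-o)@n,W[k,2],1); print('slope',pp[0],np.polyval(pp,-.061))
E
```

```text
True
nudge t10.84 fx -0.0313 fy -0.0361 z 0.0224 F [-0.9 -0.7  6.1]
back t11.77 fx -0.0436 fy -0.0343 z 0.0231 F [3.6 0.1 7.4]
up t12.61 fx -0.0462 fy -0.0352 z 0.0498 F [-1.1  0.   0.3]
clear t13.97 fx -0.0603 fy -0.0351 z 0.1694 F [ 0.6 -0.1 -0.9]
plate x [-0.02191753 -0.01870459 -0.0158831 ] [-0.02193389  0.02327208]
slope -0.21598690643186277 0.026998770048626577
```

View pics/w6.png

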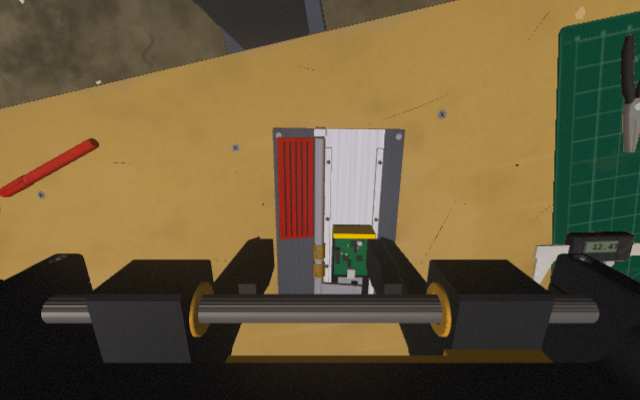

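The carrier has stayed put and the clip is clamped: the bar slope of −0.216 gives about 0.09 rad. The yellow plate is at (353,231). I'll do one check of the stop end for a gap.

```bash
python3 - <<'E'
from h import *
robot.move_l(F(.09,-.035,.19),feed=.15); robot.hold(.1); f,D,K,T=wrist('w7'); st('v')
p=np.array(F(.085,0,.018)); c=T[:3,:3]@p+T[:3,3]; uv=(K@c/c[2])[:2]; print(uv)
x,y=uv.astype(int); print(y); cv2.imwrite('pics/w7c.png',cv2.resize(f[max(0,y-100):y+50,x-75:x+75],None,fx=4,fy=4,interpolation=cv2.INTER_CUBIC))
E
```

```text
v t15.32 fx 0.0893 fy -0.0349 z 0.1900 F [-0.6 -0.4  0.2]
[351.05745391 185.94716913]
185
```

View pics/w7c.png

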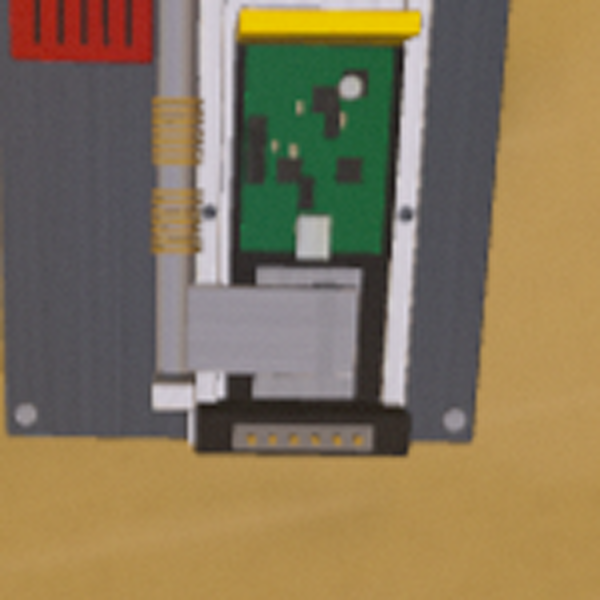

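The carrier's front edge meets the black stop at about (300,405) in the crop with no bed showing between them, and the jaw is down on the tongue. Handing in.

```bash
python3 -c "
from h import *
print(robot.close_job())"
```

```text
the job is handed in; nothing more can be done
None
```

The carrier is home against the stop with the clip closed on it and the hand clear; I handed the job in at about 15 s on the robot's clock.

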